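# Put the router setting blocks and spacer rings back in the setup kit

### The job

Put the setup kit away: return the thin and the thick setting block from the bench each to its own labelled pocket in the rack (label and pocket match the block's thickness), standing upright and fully down like the one already there, and thread the two steel spacer rings onto the arbor, the large ring first at the bottom and then the small one flat on top of it. Leave the block that is already home and the offcut, tape measure and star knob lying about where they are.

Things in the scene. Friction and masses are not known exactly. Their poses are not given: they have to be found in the camera images.
- block_thin_mid (a point): Plain aluminium setting block, a bar 12 mm thick (y), 75 mm long (x) and 50 mm high (z), standing on its long edge on the bench. Point at its centre, 25 mm above its underside; z up.
- block_thick_mid (a point): Plain aluminium setting block, a bar 28 mm thick (y), 75 mm long (x) and 50 mm high (z), standing on its long edge on the bench. Point at its centre, 25 mm above its underside; z up.
- block_mid_mid (a point): Plain aluminium setting block, a bar 20 mm thick (y), 75 mm long (x) and 50 mm high (z), already home in its pocket in the rack, where it stays. Point at its centre, 25 mm above its underside; z up.
- pocket_thin (a point): Centre of the floor of the thin block's own pocket: 85 mm long (x), 18 mm wide (y), 18 mm deep with a 3 mm chamfer round its mouth, in a fixed plywood holder 100 x 60 mm; this floor is 18 mm above the bench. Its label, on the low step at the pocket's -x end, is a black bar on white card, as wide (y) as the block is thick: 12 mm. Three such holders, 64 mm apart along y, stand on one dark rack in changing order.
- pocket_thick (a point): Centre of the floor of the thick block's own pocket: 85 mm long (x), 34 mm wide (y), 18 mm deep with a 3 mm chamfer round its mouth, in a fixed plywood holder 100 x 60 mm; this floor is 18 mm above the bench. Its label, on the low step at the pocket's -x end, is a black bar on white card, as wide (y) as the block is thick: 28 mm. Three such holders, 64 mm apart along y, stand on one dark rack in changing order.
- pocket_mid (a point): Centre of the floor of the middle block's own pocket: 85 mm long (x), 26 mm wide (y), 18 mm deep with a 3 mm chamfer round its mouth, in a fixed plywood holder 100 x 60 mm; this floor is 18 mm above the bench; its block is already in it. Its label, on the low step at the pocket's -x end, is a black bar on white card, as wide (y) as the block is thick: 20 mm. Three such holders, 64 mm apart along y, stand on one dark rack in changing order.
- ring_large_mid (a point): Steel spacer ring lying flat, outside diameter 60 mm, bore 24 mm, 24 mm high. Point at its centre, 12 mm above its underside; z up.
- ring_small_mid (a point): Steel spacer ring lying flat, outside diameter 44 mm, bore 24 mm, 20 mm high. Point at its centre, 10 mm above its underside; z up.
- seat (a point): Centre of the arbor's seat, 22 mm above the bench: a steel collar of 44 mm diameter on a fixed dark wooden foot 90 x 90 x 10 mm. The fixed upright steel arbor, 19 mm in diameter with a tapered tip, rises 56 mm above this point; z is its axis.
- offcut: Bystander: plywood offcut 65 x 45 x 18 mm lying flat; origin at the centre of its underside.
- tape_measure: Bystander: black tape measure lying flat, 66 x 66 x 34 mm, its tongue 10 mm out at +x; origin at the centre of its underside.
- star_knob: Bystander: black star knob, 42 mm across, 30 mm high; origin at the centre of its underside.
Mind the look-alikes: they are no part of the job. Leave any turquoise look-alike of the part that bears block_thick_mid alone.

How it is judged:
By the outcome, as a careful person would: the job done as asked, in the order asked, and still so for the second after the job is handed in, with the robot touching nothing.
It also fails if it takes over 72 s, if anything falls off the work surface, if the arm or the gripper's body presses on something with over 40 N, if the wrist force passes 120 N, or if a joint passes its speed limit or range.

### The arm

A 7-joint arm with a two-finger parallel gripper is mounted at the origin on the work surface. World frame = base frame: x ahead of the robot, y to its left, z up, the work surface at z = 0. Lengths are in m, angles in rad, forces in N, time in s.
With the tool pointing down it reaches from about 0.35 to 0.9 m from the base axis. Payload 19.9 kg.
Tool frame: the origin (TCP) lies midway between the tips of the shut fingers; the grasp point (between the pads) lies 19 mm behind it; z points along the fingers, y is the line along which they close (so a half turn about z gives the same grasp; the last joint's range is limited). The gripper opens to 94 mm and grips with 3 to 60 N. Pads are 16 mm wide; open, the fingers measure 119 mm over their backs; the gripper's body (75 mm by 177 mm) begins 78 mm behind the grasp point.
Start: joints at [1.06, 0.417, -0.01, 1.614, 0.005, 1.111, -0.053], TCP at [0.283, -0.557, 0.205] pointing down, gripper open.
Joint ranges: [-2.81, 2.81], [-0.39, 2.02], [-1.27, 1.25], [0.06, 2.57], [-1.19, 4.33], [0.19, 2], [-2.82, 2.82]. Speed limits (rad/s): [1.89, 1.89, 2.39, 2.39, 3.01, 3.01, 3.01].

### API

Orientations are given as a unit quaternion [w, x, y, z].
In Python, from cell import sensors, imaging, workorder, look_for, silhouettes gives the robot as it stands.
- The arm moves only by the tool send_rows, never from a script. Its argument "series" is a list of rows, each an object of numbers: "x", "y", "z": the shift along the tool's x, y, z in m; "wx", "wy", "wz": the turn, a rotation vector about the tool's x, y, z in degrees; "gripper": the gripper's target within -1 to 1 (shut at 1, half-way at 0, fully open at -1). A call has 1 to 5 rows; each row shifts and turns the commanded pose from where the row before left it, along the tool's axes as they then stand; what a row does not reach is not made up. A row lasts 1/10 s, in which the tool goes at most 50 mm and 8.59 degrees, less where a joint would pass 70% of its speed; a pose out of reach is approached as far as the arm can. A call is refused whole if a number of a shift passes 0.05 or a number of a turn 8.59, either way. A call with a gripper value outside its range is refused whole. The fingers move at their own pace and stop on an object; the grip force is fixed at half the most. Time passes only in rows, so rows that do not move let the fingers close. It gives the time, the measured TCP pose, the force, the opening and the grip force at its end, in the units of the state.
- sensors.get_obs(): the state, without advancing time (a new reading comes with each control period).
- imaging.read_camera(name): name is "scene" or "top" or "wrist"; returns a dict with "pixels" (384x512x3 uint8, red, green, blue), "z_map" (384x512 float32, m along the optical axis (not along the pixel's ray), 0 where there is no reading), "vertical_fov" (degrees; the focal length in pixels is half the picture's height over the tangent of half this angle, whatever the lens; pixels are square), "cx", "cy" (the principal point, pixels), "k1" (the pictures are not rectified: a ray, as slopes to the right and down, at radius r is drawn at 1 + k1 r^2 times it, then the intrinsics apply), "R" (3x3) and "t" (3): a world point X has camera coordinates R X + t; the wrist camera has in their place "T_tool_cam" (4x4, takes a point from camera to tool coordinates, whose origin is the TCP and whose axes are the flange's). Camera axes: x right, y down, z forward; pixel columns grow to the right and rows downward; lengths in m; the calibration is good to about 2 mm. A picture is of the moment at which its call begins: read the wrist's pose just before it.
- workorder.job_done(): hands the job in; it is judged then, once.
Trained networks look in the newest picture that a camera, given by its name, has taken for a name from the list of things; names that differ only in an ending like _2 or _b are one class to them, and where a whole thing is asked for, a point or a joint stands for the part that bears it (a point fixed in the world has none). Each returns a list of dicts, best first, with "score" (0 to 1); they miss things now and then, are a little off and sometimes report something else, mostly with a low value. They report only what shows in the picture. A call takes as long as a camera call. They do not tell look-alikes from the thing itself.
- look_for(thing, camera): "extent" ([left, top, right, bottom] in pixels, round what is visible of it).
- silhouettes(thing, camera): "region" (384x512 bool, what is visible of it) and "extent" ([left, top, right, bottom] in pixels, round what is visible of it).
The state is a dict: "time": time; "joint_pos": joint angles; "joint_velocities": joint speeds; "joint_torque": joint torques, N m; "eef_pos": TCP position; "ee_rot": TCP orientation; "wrist_force": force on the tool from outside, world axes, zero at the start; "moment": the same for the moment, N m; "gripper_width": finger opening in m; "finger_force": force on a finger pad.
Only numpy, scipy, OpenCV 4.12 (cv2) and the standard library are available. Lean on these libraries where they do the work, as an engineer would, in place of code of your own. Each camera call takes 0.05 s, during which the arm holds its last target. There are 200 camera calls.

## Working session

There is one attempt and no reset: what is moved stays moved. The work goes in short steps, Python scripts to look and compute and a tool call to move; the robot and the scene stay as the last step left them, time stands still between calls to the robot, and variables do not carry over. Pictures are saved under pics/ and viewed, at most 10 in all, crops included, and the job is handed in when it is done.

Besides the shell and the picture viewer there is one more tool, called after "Call:" as name(argument=value, ...), one argument or row to a line, values as JSON. send_rows: Moves the arm, as the interface text tells. Its arguments: {"type":"object","properties":{"series":{"type":"array"}},"required":["series"]}

```bash
ls; mkdir -p pics
cat > h.py <<'E'
import numpy as np, cv2
from cell import sensors, imaging, workorder, look_for, silhouettes
from scipy.spatial.transform import Rotation as Rn
def cloud(name):
    o=sensors.get_obs(); c=imaging.read_camera(name); im=c["pixels"]; z=c["z_map"]
    H,W=z.shape; f=H/2/np.tan(np.radians(c["vertical_fov"])/2)
    u,v=np.meshgrid(np.arange(W),np.arange(H))
    K=np.array([[f,0,c["cx"]],[0,f,c["cy"]],[0,0,1.]])
    pts=np.stack([u,v],-1).reshape(-1,1,2).astype(float)
    n=cv2.undistortPoints(pts,K,np.array([c["k1"],0,0,0.])).reshape(H,W,2)
    P=np.dstack([n*z[...,None],z])
    if "R" in c: X=(P-c["t"])@np.array(c["R"])
    else:
        T=np.array(c["T_tool_cam"]); X=P@T[:3,:3].T+T[:3,3]
        q=o["ee_rot"]; X=X@Rn.from_quat([q[1],q[2],q[3],q[0]]).as_matrix().T+o["eef_pos"]
    X[z==0]=np.nan
    return im,X,o
def save(im,n,s=1):
    cv2.imwrite("pics/"+n,cv2.resize(im[...,::-1],None,fx=s,fy=s,interpolation=cv2.INTER_CUBIC))
E
python3 - <<'E'
from h import *
for n in["top","scene"]:
    im,X,o=cloud(n); save(im,n+"0.png",1.5); np.savez(n+"0.npz",im=im,X=X)
    for t in["block_thin_mid","block_thick_mid","block_mid_mid","ring_large_mid","ring_small_mid","offcut","tape_measure","star_knob"]:
        for d in silhouettes(t,n)[:3]:
            p=X[d["region"]]; p=p[~np.isnan(p[:,0])]
            if len(p)<5: continue
            top=p[p[:,2]>np.percentile(p[:,2],90)-.006]
            r=cv2.minAreaRect((top[:,:2]*1000).astype(np.float32))
            print(n,t,round(d["score"],2),np.round(d["extent"]),"z",np.percentile(p[:,2],95).round(3),np.round(r[0],1),np.round(r[1],1),round(r[2],1))
print(o)
E
```

```text
pics
top block_thin_mid 0.52 [243. 220. 256. 253.] z 0.052 [447.   53.6] [11.9 73.5] 79.7
top block_thick_mid 0.76 [290. 164. 306. 199.] z 0.052 [571.6 -68.2] [74.3 27.5] 9.6
top block_thick_mid 0.75 [291. 216. 324. 249.] z 0.052 [456.2 -86.3] [73.1 26.7] 44.5
top block_thick_mid 0.74 [339. 137. 356. 157.] z 0.031 [ 667.8 -188.5] [21.8 23.3] 8.6
top block_mid_mid 0.65 [122. 160. 141. 198.] z 0.069 [582.1 330.1] [20.6 74.1] 83.5
top ring_large_mid 0.91 [239. 140. 266. 160.] z 0.026 [658.1  49.1] [56.2 58.1] 89.9
top ring_small_mid 0.8 [340. 225. 359. 247.] z 0.022 [ 442.  -190.8] [43.6 40.7] 41.3
top offcut 0.62 [286. 140. 319. 164.] z 0.02 [659.7 -79.7] [64.6 44.1] 68.6
top offcut 0.53 [170. 161. 203. 218.] z 0.038 [569.6 202.4] [61.2 99.9] 84.7
top offcut 0.33 [123. 160. 142. 197.] z 0.069 [581.9 330. ] [22.  73.8] 86.1
top tape_measure 0.96 [240. 171. 270. 207.] z 0.036 [563.   39.7] [61.8 62.7] 31.8
top star_knob 0.65 [338. 138. 353. 153.] z 0.031 [ 667.8 -188.5] [21.8 23.3] 8.6
scene block_thin_mid 0.72 [178. 200. 190. 212.] z 0.031 [ 669.6 -187.3] [22.9 22.3] 55.7
scene block_th
[... 973 characters left out ...]
05950911,  0.41746425, -0.01030476,  1.61365636,  0.00472131,
        1.11073902, -0.05296989]), 'joint_velocities': array([ 0.00014908, -0.00128982, -0.00083198, -0.0021989 ,  0.00067671,
       -0.00176746, -0.00113791]), 'joint_torque': array([-1.00243775e-03, -8.50374341e+01,  6.37789294e-01, -4.25969768e+01,
       -4.88168816e-02,  1.45293228e-02,  8.97863765e-05]), 'eef_pos': array([ 0.28290029, -0.55723005,  0.20536124]), 'ee_rot': array([-1.09105136e-04,  9.72533603e-01,  2.32762488e-01, -5.94076240e-05]), 'wrist_force': array([ 0.32619017, -0.20016633,  0.09470596]), 'moment': array([-0.0072864 ,  0.00144825,  0.00419354]), 'finger_force': 0.0, 'gripper_width': 0.09395000257640833}
```

Run:
```python
from h import *
d=np.load("top0.npz"); im=d["im"]; X=d["X"]
save(im[100:290,105:375],"topcrop.png",2.9)
# holders: plywood tops
z=X[...,2]; m=(np.abs(z-.036)<.006)&(X[...,1]>.1)
n,l,s,c=cv2.connectedComponentsWithStats(m.astype(np.uint8))
for i in range(1,n):
    if s[i,4]>60:
        p=X[l==i]; r=cv2.minAreaRect((p[:,:2]*1000).astype(np.float32)); print(s[i],p[:,2].mean().round(4),r)
# arbor
m=(z>.055)&(X[...,0]>.3)&(X[...,0]<.8)
n,l,s,c=cv2.connectedComponentsWithStats(m.astype(np.uint8))
for i in range(1,n):
    p=X[l==i]; print("hi",s[i],np.nanmedian(p,0).round(4),np.nanmax(p[:,2]).round(3))
```

```text
[160  58  48  34 161] 0.0348 ((817.6895141601562, 198.3300018310547), (66.0689468383789, 127.95081329345703), 35.09714126586914)
[ 90  82  69  11 206] 0.0357 ((809.5360717773438, 354.8720703125), (167.20712280273438, 20.880748748779297), 88.06048583984375)
[   0   87   28   44 1181] 0.0366 ((755.4655151367188, 617.6669921875), (108.33744049072266, 67.63231658935547), 1.9549551010131836)
[  0  87  39  50 192] 0.0359 ((731.317626953125, 577.327392578125), (67.03620910644531, 142.28680419921875), 56.83791732788086)
[   0  140   25   46 1075] 0.0366 ((623.9188842773438, 615.2052612304688), (111.22622680664062, 60.804813385009766), 1.4443539381027222)
[ 30 140   7  49 126] 0.0362 ((619.8333740234375, 564.341552734375), (4.604519367218018, 115.43769836425781), 89.91920471191406)
[ 117  154   84   53 2003] 0.0348 ((582.110107421875, 265.8111572265625), (190.19418334960938, 112.2535629272461), 84.33841705322266)
hi [372  78  19  11 124] [ 0.7972 -0.2583  0.0851] 0.111
hi [504  80   8   6  27] [ 0.7673 -0.5042  0.1547] 0.159
hi [  0  87  33  47 254] [0.7263 0.5656 0.0641] 0.074
hi [  0 136  31  52 391] [0.6259 0.5662 0.0651] 0.073
hi [121 162  14  33 325] [0.5809 0.329  0.0665] 0.072
hi [404 196  10   9  52] [ 0.525  -0.3127  0.0689] 0.077
hi [  0 220  36  44 913] [0.4484 0.556  0.117 ] 0.125
```

View pics/topcrop.png

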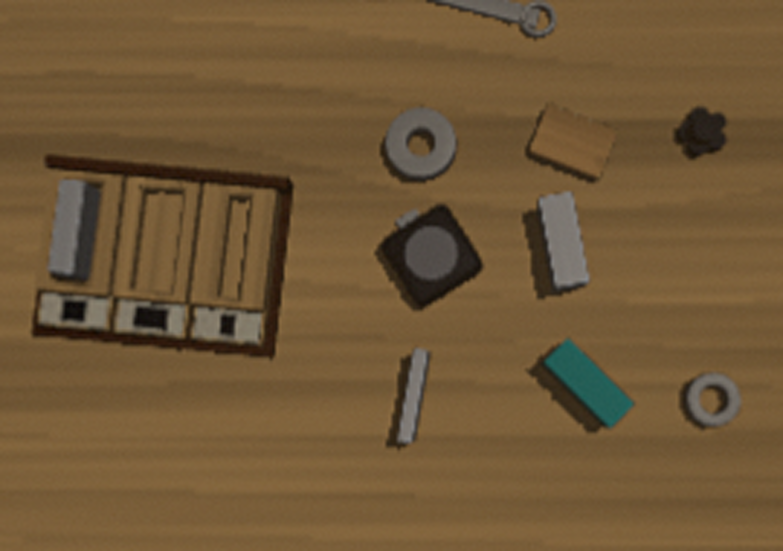

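Crop, with full-image pixels in brackets.

- **Rack:** holders from left to right are mid (block home), thick (widest label bar) and thin (narrow label bar).
- **Thick block candidates:** the plain aluminium bar at (298,181) and the turquoise bar at (307,232). The aluminium one fits, because the turquoise one is the look-alike. The enlarged crop shows this clearly.
- **Other parts:** thin block at (249,236), large ring at (252,150), small ring at (350,236), arbor at about (408,200).

I'll move over the thick block now.

Call:
send_rows(
  series=[
    {"wz": 8.2,"gripper": -0.2},
    {"wz": 8.2,"gripper": -0.2},
    {"x": 0.031,"y": -0.036,"gripper": -0.2},
    {"x": 0.031,"y": -0.036,"gripper": -0.2},
    {"x": 0.031,"y": -0.036,"gripper": -0.2},
  ],
)

```text
invalid input
```

Call:
send_rows(
  series=[
    {"x": 0.031,"y": -0.036,"gripper": -0.2},
    {"x": 0.031,"y": -0.036,"gripper": -0.2},
    {"x": 0.031,"y": -0.036,"gripper": -0.2},
    {"x": 0.031,"y": -0.036,"gripper": -0.2},
    {"x": 0.031,"y": -0.036,"gripper": -0.2},
  ],
)

```text
invalid input
```

Call:
send_rows(
  series=[
    {"x": 0.031,"y": -0.036,"gripper": -0.2},
    {"x": 0.031,"y": -0.036,"gripper": -0.2},
    {"x": 0.031,"y": -0.036,"gripper": -0.2},
    {"x": 0.031,"y": -0.036,"gripper": -0.2},
    {"gripper": -0.2},
  ],
)

```text
invalid input
```

```bash
cat >> h.py <<'E'
def yaw(o):
    q=o["ee_rot"]; R=Rn.from_quat([q[1],q[2],q[3],q[0]]).as_matrix(); return np.degrees(np.arctan2(R[1,0],R[0,0])),R
def to(o,x,y,z,a=None):
    "deltas: first turn wz, then shift in the turned tool frame"
    y0,R=yaw(o); a=y0 if a is None else a
    c,s=np.cos(np.radians(a)),np.sin(np.radians(a)); d=np.array([x,y,z])-o["eef_pos"]
    print("at",np.round(o["eef_pos"],4),"yaw",round(y0,2),"tilt",np.round(np.degrees(np.arccos(-R[2,2])),2),"| wz",round(y0-a,2),"xyz mm",np.round(1000*np.array([c*d[0]+s*d[1],s*d[0]-c*d[1],-d[2]]),1))
def top_rect(X,ctr,rad,zlo,zhi):
    m=(np.hypot(X[...,0]-ctr[0],X[...,1]-ctr[1])<rad)&(X[...,2]>zlo)&(X[...,2]<zhi)
    n,l,s,c=cv2.connectedComponentsWithStats(m.astype(np.uint8)); i=1+np.argmax(s[1:,4])
    p=X[l==i]; r=cv2.minAreaRect((p[:,:2]*1e4).astype(np.float32)); w,h=r[1]; a=r[2] if w>h else r[2]-90
    return np.array(r[0])/1e4,(round(w/10,1),round(h/10,1)),a,np.median(p[:,2]),s[i]
E
python3 - <<'E'
from h import *
im,X,o=cloud("wrist"); save(im,"w1.png",1.2)
r=top_rect(X,(.573,-.067),.07,.04,.06);print(r)
print(imaging.read_camera("wrist")["T_tool_cam"])
to(o,*r[0],.030,r[2]); print(o["gripper_width"],o["time"])
E
```

```text
Traceback (most recent call last):
  File "h.py", line 29, in top_rect
    n,l,s,c=cv2.connectedComponentsWithStats(m.astype(np.uint8)); i=1+np.argmax(s[1:,4])
                                                                      ~~~~~~~~~^^^^^^^^^
ValueError: attempt to get argmax of an empty sequence
```

View pics/w1.png

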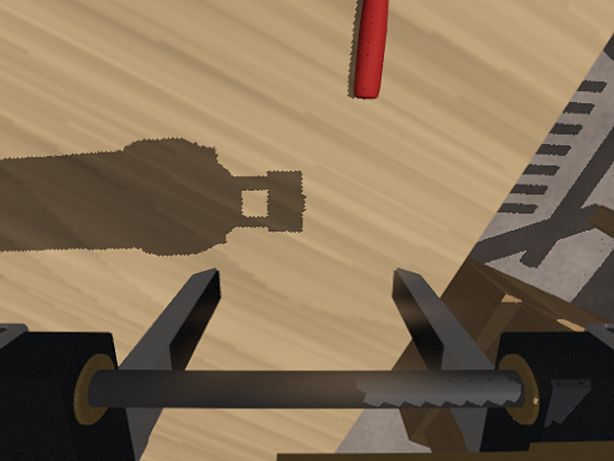

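The view is still from the start pose, with the fingers at (180,300) and (420,300) and the TCP ahead of the picture centre. The rows were refused, so I'll try a row with every key given.

Call:
send_rows(
  series=[
    {"x": 0,"y": 0,"z": 0,"wx": 0,"wy": 0,"wz": 8.2,"gripper": -0.2},
    {"x": 0,"y": 0,"z": 0,"wx": 0,"wy": 0,"wz": 8.2,"gripper": -0.2},
  ],
)

```text
time: 1.15
eef_pos: [0.2828, -0.5573, 0.2054]
ee_rot: [-0.0, 0.996, 0.089, 0.0]
wrist_force: [0.3, 0.3, 0.0]
gripper_width: 0.0811
finger_force: 0.0
```

Call:
send_rows(
  series=[
    {"x": 0.031,"y": -0.036,"z": 0,"wx": 0,"wy": 0,"wz": 0,"gripper": -0.2},
    {"x": 0.031,"y": -0.036,"z": 0,"wx": 0,"wy": 0,"wz": 0,"gripper": -0.2},
    {"x": 0.031,"y": -0.036,"z": 0,"wx": 0,"wy": 0,"wz": 0,"gripper": -0.2},
    {"x": 0.031,"y": -0.036,"z": 0,"wx": 0,"wy": 0,"wz": 0,"gripper": -0.2},
    {"x": 0.031,"y": -0.036,"z": 0,"wx": 0,"wy": 0,"wz": 0,"gripper": -0.2},
  ],
)

```text
time: 1.65
eef_pos: [0.4031, -0.3503, 0.2056]
ee_rot: [0.0, 0.996, 0.092, 0.0]
wrist_force: [0.1, -0.4, 0.1]
gripper_width: 0.056
finger_force: 0.0
```

Call:
send_rows(
  series=[
    {"x": 0.031,"y": -0.036,"z": 0,"wx": 0,"wy": 0,"wz": 0,"gripper": -0.2},
    {"x": 0.031,"y": -0.036,"z": 0,"wx": 0,"wy": 0,"wz": 0,"gripper": -0.2},
    {"x": 0.031,"y": -0.036,"z": 0,"wx": 0,"wy": 0,"wz": 0,"gripper": -0.2},
    {"x": 0.031,"y": -0.036,"z": 0,"wx": 0,"wy": 0,"wz": 0,"gripper": -0.2},
    {"x": 0.031,"y": -0.036,"z": 0,"wx": 0,"wy": 0,"wz": 0,"gripper": -0.2},
  ],
)

```text
time: 2.15
eef_pos: [0.5227, -0.145, 0.2057]
ee_rot: [0.0, 0.996, 0.092, 0.0]
wrist_force: [0.7, -1.0, -0.2]
gripper_width: 0.0563
finger_force: 0.0
```

Run:
```python
from h import *
im,X,o=cloud("wrist"); np.savez("w.npz",im=im,X=X); save(im,"w2.png",1.2)
to(o,.573,-.067,.2,10.5)
print(imaging.read_camera("wrist")["T_tool_cam"],o["gripper_width"],o["time"])
print(top_rect(X,(.573,-.067),.07,.04,.06))
```

```text
at [ 0.5227 -0.145   0.2057] yaw 10.51 tilt 0.03 | wz 0.01 xyz mm [ 63.6 -67.5   5.7]
[[-2.88775124e-04 -9.60557968e-01 -2.78079677e-01  8.23483327e-02]
 [ 9.99999691e-01 -7.38813984e-05 -7.83256335e-04 -1.16392472e-06]
 [ 7.31818199e-04 -2.78079817e-01  9.60557692e-01 -1.78520644e-01]
 [ 0.00000000e+00  0.00000000e+00  0.00000000e+00  1.00000000e+00]] 0.05630806799405941 2.15
(array([ 0.57287354, -0.06863798]), (74.6, 28.6), 10.289875984191895, np.float64(0.049238451661529264), array([ 181,   90,   30,   70, 1838], dtype=int32))
```

View pics/w2.png

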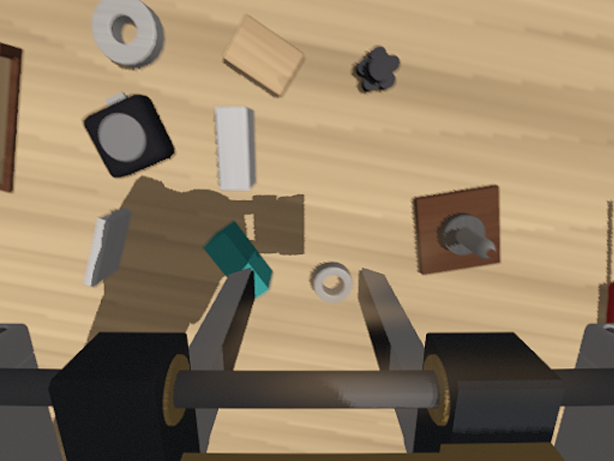

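The aluminium bar is at (235,148) in this picture and the turquoise one at (238,258). The arbor is at (465,235), small ring at (332,282), large ring at (128,32). The thick block measures (0.5729, -0.0686), yaw 10.3°, so I'll grasp it.

Call:
send_rows(
  series=[
    {"x": 0.0317,"y": -0.033,"z": 0,"wx": 0,"wy": 0,"wz": 0,"gripper": -0.2},
    {"x": 0.0317,"y": -0.033,"z": 0,"wx": 0,"wy": 0,"wz": 0,"gripper": -0.2},
    {"x": 0,"y": 0,"z": 0.05,"wx": 0,"wy": 0,"wz": 0,"gripper": -0.2},
    {"x": 0,"y": 0,"z": 0.05,"wx": 0,"wy": 0,"wz": 0,"gripper": -0.2},
    {"x": 0,"y": 0,"z": 0.03,"wx": 0,"wy": 0,"wz": 0,"gripper": -0.2},
  ],
)

```text
time: 2.75
eef_pos: [0.5708, -0.0702, 0.0722]
ee_rot: [-0.0, 0.996, 0.092, -0.001]
wrist_force: [-0.2, 0.3, 0.7]
gripper_width: 0.0564
finger_force: 0.0
```

Call:
send_rows(
  series=[
    {"x": 0,"y": 0,"z": 0.03,"wx": 0,"wy": 0,"wz": 0,"gripper": -0.2},
    {"x": 0,"y": 0,"z": 0.023,"wx": 0,"wy": 0,"wz": 0,"gripper": -0.2},
    {"x": 0,"y": 0,"z": 0,"wx": 0,"wy": 0,"wz": 0,"gripper": -0.2},
    {"x": 0,"y": 0,"z": 0,"wx": 0,"wy": 0,"wz": 0,"gripper": 1},
    {"x": 0,"y": 0,"z": 0,"wx": 0,"wy": 0,"wz": 0,"gripper": 1},
  ],
)

```text
time: 3.25
eef_pos: [0.5732, -0.0705, 0.0239]
ee_rot: [0.0, 0.996, 0.092, 0.001]
wrist_force: [0.7, -0.2, 0.3]
gripper_width: 0.044
finger_force: 0.0
```

Call:
send_rows(
  series=[
    {"x": 0,"y": 0,"z": 0,"wx": 0,"wy": 0,"wz": 0,"gripper": 1},
    {"x": 0,"y": 0,"z": 0,"wx": 0,"wy": 0,"wz": 0,"gripper": 1},
    {"x": 0,"y": 0,"z": 0,"wx": 0,"wy": 0,"wz": 0,"gripper": 1},
  ],
)

```text
time: 3.55
eef_pos: [0.5729, -0.0701, 0.0234]
ee_rot: [0.0, 0.996, 0.092, 0.001]
wrist_force: [-2.5, 0.1, 8.8]
gripper_width: 0.0278
finger_force: 30.0
```

Run:
```python
from h import *
d=np.load("w.npz"); X=d["X"]
def show(n,c,r,a,b):
    try: print(n,top_rect(X,c,r,a,b))
    except Exception as e: print(n,e)
show("small",(.443,-.19),.04,.015,.03); show("large",(.66,.049),.05,.018,.03)
show("foot",(.525,-.313),.075,.006,.014); show("collar",(.525,-.313),.04,.018,.026); show("arbor",(.525,-.313),.03,.068,.085)
show("thin",(.448,.054),.06,.045,.06)
T=np.load("top0.npz")["X"];X=T
show("foot",(.525,-.313),.075,.006,.015); show("arbor",(.525,-.313),.03,.072,.085)
o=sensors.get_obs(); c,s=np.cos(np.radians(-5.8)),np.sin(np.radians(-5.8))
to(o,.574,.266,.15,-5.8)
```

```text
small (array([ 0.44492563, -0.19042565]), (42.5, 42.0), 58.16230773925781, np.float64(0.019147690356636188), array([262, 222,  33,  31, 570], dtype=int32))
large (array([0.65729678, 0.04869852]), (55.1, 60.0), -79.09336566925049, np.float64(0.02323471767511935), array([  78,    0,   56,   56, 2150], dtype=int32))
foot (array([ 0.52747202, -0.31549756]), (90.9, 90.5), 20.039398193359375, np.float64(0.009202085533282028), array([ 346,  155,   72,   75, 3326], dtype=int32))
collar (array([ 0.52825322, -0.3146741 ]), (41.7, 43.6), -25.492294311523438, np.float64(0.021204367393264492), array([369, 179,  37,  34, 646], dtype=int32))
arbor (array([ 0.52878916, -0.31288044]), (12.1, 16.8), -22.51569366455078, np.float64(0.07165721113079838), array([398, 201,  15,  15, 134], dtype=int32))
thin (array([0.44766929, 0.05394534]), (13.1, 75.9), -10.253684997558594, np.float64(0.049403280841046296), array([ 71, 182,  24,  59, 678], dtype=int32))
foot (array([ 0.52571499, -0.31693154]), (92.0, 90.5), 19.947975158691406, np.float64(0.009021485481683987), array([ 377,  179,   49,   48, 1046], dtype=int32))
arbor (array([ 0.52632974, -0.31204729]), (11.7, 7.6), 4.27065896987915, np.float64(0.07395990429781331), array([406, 197,   5,   6,  12], dtype=int32))
at [ 0.5729 -0.0701  0.0234] yaw 10.53 tilt 0.07 | wz 16.33 xyz mm [ -32.8 -334.5 -126.6]
```

Call:
send_rows(
  series=[
    {"x": 0,"y": 0,"z": -0.03,"wx": 0,"wy": 0,"wz": 0,"gripper": 1},
    {"x": 0,"y": 0,"z": -0.045,"wx": 0,"wy": 0,"wz": 0,"gripper": 1},
    {"x": 0,"y": 0,"z": -0.045,"wx": 0,"wy": 0,"wz": 8.2,"gripper": 1},
    {"x": 0,"y": 0,"z": -0.045,"wx": 0,"wy": 0,"wz": 8.2,"gripper": 1},
    {"x": -0.0167,"y": -0.0435,"z": 0,"wx": 0,"wy": 0,"wz": 0,"gripper": 1},
  ],
)

```text
time: 4.05
eef_pos: [0.5635, -0.0302, 0.1934]
ee_rot: [0.001, 0.998, -0.058, 0.005]
wrist_force: [1.6, 1.6, -3.8]
gripper_width: 0.0278
finger_force: 30.0
```

Call:
send_rows(
  series=[
    {"x": -0.0167,"y": -0.0435,"z": 0,"wx": 0,"wy": 0,"wz": 0,"gripper": 1},
    {"x": -0.0167,"y": -0.0435,"z": 0,"wx": 0,"wy": 0,"wz": 0,"gripper": 1},
    {"x": -0.0167,"y": -0.0435,"z": 0,"wx": 0,"wy": 0,"wz": 0,"gripper": 1},
    {"x": -0.0167,"y": -0.0435,"z": 0,"wx": 0,"wy": 0,"wz": 0,"gripper": 1},
    {"x": -0.0167,"y": -0.0435,"z": 0,"wx": 0,"wy": 0,"wz": 0,"gripper": 1},
  ],
)

```text
time: 4.55
eef_pos: [0.4985, 0.2011, 0.1878]
ee_rot: [0.0, 0.999, -0.051, 0.0]
wrist_force: [1.2, 1.0, -2.1]
gripper_width: 0.0278
finger_force: 30.0
```

Run:
```python
from h import *
imaging.read_camera("wrist")
im,X,o=cloud("wrist"); np.savez("wr.npz",im=im,X=X); save(im,"w3.png",1.4)
to(o,.574,.266,.15,-5.8); print(o["gripper_width"],o["finger_force"],o["time"])
# rack-frame height map
best=None
for a in np.radians([-5.8]):
    c,s=np.cos(a),np.sin(a); x=X[...,0]-.58; y=X[...,1]-.266
    U=c*x+s*y; V=-s*x+c*y; Z=X[...,2]
    for u in(-.03,-.01,.01,.03):
        print("u",u)
        m=np.abs(U-u)<.004
        for v in np.arange(-.1,.1,.004):
            k=m&(np.abs(V-v)<.002); 
            print(f"{v*1e3:.0f}:{np.nanmedian(Z[k])*1e3:.0f}" if k.sum()>2 else f"{v*1e3:.0f}:-",end=" ")
        print()
```

```text
at [0.4957 0.2093 0.188 ] yaw -5.44 tilt 0.18 | wz 0.36 xyz mm [ 72.2 -64.4  38. ]
0.027650987353159254 30.00112384557724 4.6
u -0.03
-100:5 -96:5 -92:35 -88:35 -84:35 -80:35 -76:35 -72:25 -68:17 -64:17 -60:18 -56:17 -52:34 -48:36 -44:36 -40:35 -36:35 -32:35 -28:29 -24:36 -20:35 -16:33 -12:17 -8:17 -4:18 0:17 4:17 8:17 12:18 16:21 20:35 24:35 28:36 32:32 36:35 40:35 44:35 48:35 52:33 56:52 60:67 64:67 68:67 72:67 76:66 80:- 84:- 88:35 92:36 96:35 
u -0.01
-100:5 -96:5 -92:35 -88:35 -84:35 -80:35 -76:35 -72:32 -68:17 -64:17 -60:17 -56:17 -52:34 -48:35 -44:35 -40:35 -36:35 -32:6 -28:34 -24:35 -20:35 -16:25 -12:17 -8:17 -4:17 0:17 4:17 8:17 12:17 16:19 20:35 24:35 28:35 32:- 36:34 40:35 44:36 48:35 52:33 56:52 60:67 64:67 68:67 72:67 76:66 80:- 84:- 88:35 92:35 96:35 
u 0.01
-100:5 -96:5 -92:35 -88:35 -84:35 -80:35 -76:35 -72:32 -68:17 -64:17 -60:17 -56:17 -52:34 -48:36 -44:35 -40:35 -36:35 -32:5 -28:35 -24:35 -20:35 -16:31 -12:17 -8:17 -4:17 0:17 4:17 8:17 12:17 16:18 20:34 24:35 28:35 32:35 36:33 40:35 44:35 48:35 52:33 56:52 60:68 64:67 68:67 72:67 76:- 80:- 84:- 88:36 92:35 96:35 
u 0.03
-100:5 -96:5 -92:35 -88:35 -84:35 -80:35 -76:35 -72:33 -68:17 -64:17 -60:17 -56:17 -52:34 -48:35 -44:35 -40:35 -36:35 -32:20 -28:34 -24:35 -20:35 -16:32 -12:17 -8:17 -4:17 0:17 4:17 8:18 12:18 16:18 20:34 24:35 28:36 32:- 36:34 40:35 44:35 48:35 52:34 56:53 60:67 64:67 68:67 72:67 76:67 80:- 84:- 88:35 92:35 96:35
```

View pics/w3.png

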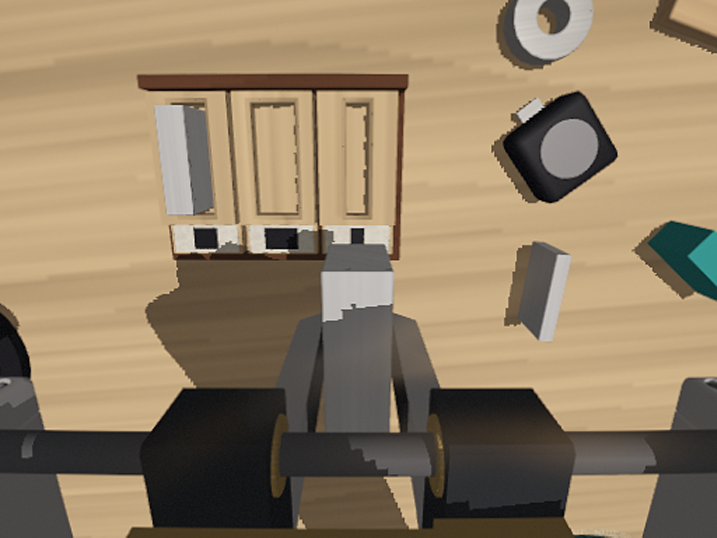

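Looking at the rack: the thick pocket is at (273,160), thin at (357,158), and the home block is at (180,160). The gripped block is at (357,290). Next I'll take exact pocket centres and check the camera bias on the gripped block.

Run:
```python
from h import *
d=np.load("wr.npz"); X=d["X"]; o=sensors.get_obs()
a=np.radians(-5.8);c,s=np.cos(a),np.sin(a);ex=np.array([c,s]);ey=np.array([-s,c])
for n,v in(("thick",.0015),("thin",-.0625)):
    ct=np.array([.58,.266])+v*ey
    print(n,ct,top_rect(X,ct,.055,.010,.026))
    x=X[...,0]-ct[0];y=X[...,1]-ct[1];U=c*x+s*y;V=-s*x+c*y
    m=(abs(V)<.005)&(abs(U)<.06)
    print(" ".join(f"{u*1e3:.0f}:{np.nanmedian(X[...,2][m&(abs(U-u)<.0015)])*1e3:.0f}" for u in list(np.arange(-.055,-.035,.003))+list(np.arange(.035,.058,.003))))
print(top_rect(X,(.58,.266),.2,.030,.040))
y0,R=yaw(o); L=(X-o["eef_pos"])@R; m=(L[...,2]>-.033)&(L[...,2]<.03)&(abs(L[...,1])<.03)&(L[...,0]>-.05)&(L[...,0]<.06)
p=L[m]; print(m.sum(),p.min(0),p.max(0)); t=p[abs(p[:,2]+.027)<.003]
print(t[:,1].min(),t[:,1].max(),t[:,0].min(),t[:,0].max()); f=p[(p[:,0]>.03)]; print(np.percentile(f,[1,50,99],axis=0))
to(o,.574,.266,.15,-5.8)
```

```text
thick [0.58015158 0.26749232] (array([0.57634985, 0.26808784]), (33.1, 84.9), -5.687309265136719, np.float64(0.017347353161373202), array([ 180,   74,   34,   79, 2350], dtype=int32))
-55:302 -52:302 -49:300 -46:30 -43:17 -40:17 -37:18 35:17 38:23 41:35 44:35 47:35 50:28 53:30 56:29
thin [0.57368398 0.20381996] (array([0.57047319, 0.20351514]), (17.6, 85.7), -5.8586883544921875, np.float64(0.017226910684174826), array([ 247,   73,   16,   80, 1278], dtype=int32))
-55:301 -52:302 -49:300 -46:213 -43:214 -40:196 -37:17 35:17 38:17 41:34 44:35 47:36 50:28 53:29 56:29
(array([0.57034756, 0.20379202]), (60.3, 99.6), -5.7185516357421875, np.float64(0.03510606478589462), array([ 227,   65,   57,   96, 3986], dtype=int32))
7379 [-0.03598527 -0.0297393  -0.03298043] [0.03712604 0.02223298 0.02402228]
-0.029455285275596956 0.022232980450190527 -0.03598526790873517 0.03687361161120404
[[ 0.03014506 -0.0175622  -0.02699141]
 [ 0.0363597  -0.00417085 -0.02008876]
 [ 0.03685764  0.00963465  0.02285829]]
at [0.4969 0.2059 0.1879] yaw -5.42 tilt 0.13 | wz 0.38 xyz mm [ 70.6 -67.6  37.9]
```

Call:
send_rows(
  series=[
    {"x": 0.036,"y": -0.034,"z": 0,"wx": 0,"wy": 0,"wz": 0.3,"gripper": 1},
    {"x": 0.036,"y": -0.034,"z": 0,"wx": 0,"wy": 0,"wz": 0,"gripper": 1},
    {"x": 0,"y": 0,"z": 0.045,"wx": 0,"wy": 0,"wz": 0,"gripper": 1},
    {"x": 0,"y": 0,"z": 0.045,"wx": 0,"wy": 0,"wz": 0,"gripper": 1},
    {"x": 0,"y": 0,"z": 0,"wx": 0,"wy": 0,"wz": 0,"gripper": 1},
  ],
)

```text
time: 5.15
eef_pos: [0.5749, 0.258, 0.092]
ee_rot: [0.002, 0.999, -0.054, -0.004]
wrist_force: [-1.3, -0.1, -3.0]
gripper_width: 0.0279
finger_force: 30.0
```

Call:
send_rows(
  series=[
    {"x": 0,"y": 0,"z": 0,"wx": 0,"wy": 0,"wz": 0,"gripper": 1},
    {"x": 0,"y": 0,"z": 0,"wx": 0,"wy": 0,"wz": 0,"gripper": 1},
  ],
)

```text
time: 5.35
eef_pos: [0.5793, 0.2602, 0.1003]
ee_rot: [-0.001, 0.999, -0.054, 0.001]
wrist_force: [0.2, 0.9, -2.9]
gripper_width: 0.0277
finger_force: 30.0
```

Run:
```python
from h import *
o=sensors.get_obs(); to(o,.5753,.2671,.0414,-5.7); print(o["joint_velocities"].round(3))
im,X,o=cloud("wrist"); to(o,.5753,.2671,.0414,-5.7); np.savez("w5.npz",X=X,im=im)
y0,R=yaw(o); L=(X-o["eef_pos"])@R; m=(L[...,2]>-.033)&(L[...,2]<.03)&(abs(L[...,1])<.03)&(L[...,0]>-.05)&(L[...,0]<.06)
p=L[m]; f=p[(p[:,0]>.03)]; print(np.percentile(f,[1,50,99],axis=0).round(4))
```

```text
at [0.5793 0.2602 0.1003] yaw -6.19 tilt 0.19 | wz -0.49 xyz mm [-4.6 -6.5 58.9]
[ 0.001 -0.008 -0.002  0.     0.003 -0.009 -0.002]
at [0.5793 0.2602 0.1003] yaw -6.19 tilt 0.19 | wz -0.49 xyz mm [-4.6 -6.5 58.9]
[[ 0.0303 -0.0143 -0.027 ]
 [ 0.0378 -0.001  -0.0229]
 [ 0.0384  0.0129  0.0226]]
```

Call:
send_rows(
  series=[
    {"x": -0.004,"y": -0.0065,"z": 0,"wx": 0,"wy": 0,"wz": -0.5,"gripper": 1},
    {"x": 0,"y": 0,"z": 0.01,"wx": 0,"wy": 0,"wz": 0,"gripper": 1},
    {"x": 0,"y": 0,"z": 0.01,"wx": 0,"wy": 0,"wz": 0,"gripper": 1},
    {"x": 0,"y": 0,"z": 0.01,"wx": 0,"wy": 0,"wz": 0,"gripper": 1},
    {"x": 0,"y": 0,"z": 0,"wx": 0,"wy": 0,"wz": 0,"gripper": 1},
  ],
)

```text
time: 5.9
eef_pos: [0.5739, 0.2659, 0.0654]
ee_rot: [0.001, 0.999, -0.05, -0.001]
wrist_force: [0.8, 0.2, -3.6]
gripper_width: 0.0277
finger_force: 30.0
```

Call:
send_rows(
  series=[
    {"x": 0,"y": 0,"z": 0.008,"wx": 0,"wy": 0,"wz": 0,"gripper": 1},
    {"x": 0,"y": 0,"z": 0.008,"wx": 0,"wy": 0,"wz": 0,"gripper": 1},
    {"x": 0,"y": 0,"z": 0.006,"wx": 0,"wy": 0,"wz": 0,"gripper": 1},
    {"x": 0,"y": 0,"z": 0.004,"wx": 0,"wy": 0,"wz": 0,"gripper": 1},
    {"x": 0,"y": 0,"z": 0,"wx": 0,"wy": 0,"wz": 0,"gripper": 1},
  ],
)

```text
time: 6.4
eef_pos: [0.5749, 0.2666, 0.0413]
ee_rot: [0.0, 0.999, -0.05, -0.0]
wrist_force: [0.1, 0.6, -2.5]
gripper_width: 0.028
finger_force: 30.0
```

Call:
send_rows(
  series=[
    {"x": 0,"y": 0,"z": 0.001,"wx": 0,"wy": 0,"wz": 0,"gripper": 1},
    {"x": 0,"y": 0,"z": 0,"wx": 0,"wy": 0,"wz": 0,"gripper": 1},
    {"x": 0,"y": 0,"z": 0,"wx": 0,"wy": 0,"wz": 0,"gripper": 1},
  ],
)

```text
time: 6.7
eef_pos: [0.575, 0.2667, 0.0411]
ee_rot: [-0.0, 0.999, -0.05, 0.0]
wrist_force: [-3.4, -2.2, 9.4]
gripper_width: 0.0282
finger_force: 30.0
```

Call:
send_rows(
  series=[
    {"x": 0,"y": 0,"z": 0,"wx": 0,"wy": 0,"wz": 0,"gripper": -0.1},
    {"x": 0,"y": 0,"z": 0,"wx": 0,"wy": 0,"wz": 0,"gripper": -0.1},
    {"x": 0,"y": 0,"z": 0,"wx": 0,"wy": 0,"wz": 0,"gripper": -0.1},
    {"x": 0,"y": 0,"z": -0.03,"wx": 0,"wy": 0,"wz": 0,"gripper": -0.1},
    {"x": 0,"y": 0,"z": -0.045,"wx": 0,"wy": 0,"wz": 0,"gripper": -0.1},
  ],
)

```text
time: 7.2
eef_pos: [0.5734, 0.2659, 0.1141]
ee_rot: [0.001, 0.999, -0.049, -0.002]
wrist_force: [0.0, 0.2, 0.8]
gripper_width: 0.0516
finger_force: 0.0
```

Call:
send_rows(
  series=[
    {"x": 0,"y": 0,"z": -0.045,"wx": 0,"wy": 0,"wz": 4.5,"gripper": -0.1},
    {"x": -0.0145,"y": 0.0388,"z": 0,"wx": 0,"wy": 0,"wz": 0,"gripper": -0.1},
    {"x": -0.0145,"y": 0.0388,"z": 0,"wx": 0,"wy": 0,"wz": 0,"gripper": -0.1},
    {"x": -0.0145,"y": 0.0388,"z": 0,"wx": 0,"wy": 0,"wz": 0,"gripper": -0.1},
    {"x": -0.0145,"y": 0.0388,"z": 0,"wx": 0,"wy": 0,"wz": 0,"gripper": -0.1},
  ],
)

```text
time: 7.7
eef_pos: [0.4893, 0.1228, 0.1605]
ee_rot: [-0.0, 0.996, -0.089, 0.0]
wrist_force: [1.6, -0.2, 0.0]
gripper_width: 0.0516
finger_force: 0.0
```

Call:
send_rows(
  series=[
    {"x": -0.0145,"y": 0.0388,"z": 0,"wx": 0,"wy": 0,"wz": 0,"gripper": -0.1},
    {"x": -0.0145,"y": 0.0388,"z": 0,"wx": 0,"wy": 0,"wz": 0,"gripper": -0.1},
    {"x": 0,"y": 0,"z": 0,"wx": 0,"wy": 0,"wz": 0,"gripper": -0.1},
    {"x": 0,"y": 0,"z": 0,"wx": 0,"wy": 0,"wz": 0,"gripper": -0.1},
  ],
)

```text
time: 8.1
eef_pos: [0.4482, 0.0524, 0.1608]
ee_rot: [-0.0, 0.996, -0.089, 0.0]
wrist_force: [0.1, -0.0, 0.5]
gripper_width: 0.0519
finger_force: 0.0
```

Run:
```python
from h import *
im,X,o=cloud("wrist"); np.savez("w6.npz",im=im,X=X)
for n,c,r,a,b in(("thin",(.4477,.053),.05,.045,.056),("thickhome",(.576,.267),.05,.055,.075)):
    try: t=top_rect(X,c,r,a,b); print(n,t)
    except Exception as e: print(n,e)
print(np.isfinite(X[...,0]).sum(),o["gripper_width"],o["time"]); to(o,.4477,.053,.023,-10.25)
```

```text
thin (array([0.44824224, 0.05461207]), (11.5, 74.1), -10.318801879882812, np.float64(0.04927952874312647), array([248, 156,  12,  71, 850], dtype=int32))
thickhome (array([0.57159873, 0.25412495]), (21.2, 77.4), -20.52489471435547, np.float64(0.06618894616322467), array([   0,   58,   30,   89, 1639], dtype=int32))
195840 0.051899903035176144 8.1
at [0.4482 0.0524 0.1608] yaw -10.26 tilt 0.05 | wz -0.01 xyz mm [ -0.6  -0.5 137.8]
```

Call:
send_rows(
  series=[
    {"x": 0,"y": -0.0015,"z": 0.045,"wx": 0,"wy": 0,"wz": 0,"gripper": -0.1},
    {"x": 0,"y": 0,"z": 0.045,"wx": 0,"wy": 0,"wz": 0,"gripper": -0.1},
    {"x": 0,"y": 0,"z": 0.03,"wx": 0,"wy": 0,"wz": 0,"gripper": -0.1},
    {"x": 0,"y": 0,"z": 0.0175,"wx": 0,"wy": 0,"wz": 0,"gripper": -0.1},
    {"x": 0,"y": 0,"z": 0,"wx": 0,"wy": 0,"wz": 0,"gripper": -0.1},
  ],
)

```text
time: 8.65
eef_pos: [0.4472, 0.0554, 0.0208]
ee_rot: [0.0, 0.996, -0.088, -0.002]
wrist_force: [-0.1, -0.7, 1.2]
gripper_width: 0.0515
finger_force: 0.0
```

Call:
send_rows(
  series=[
    {"x": 0,"y": 0,"z": 0,"wx": 0,"wy": 0,"wz": 0,"gripper": 1},
    {"x": 0,"y": 0,"z": 0,"wx": 0,"wy": 0,"wz": 0,"gripper": 1},
    {"x": 0,"y": 0,"z": 0,"wx": 0,"wy": 0,"wz": 0,"gripper": 1},
    {"x": 0,"y": 0,"z": 0,"wx": 0,"wy": 0,"wz": 0,"gripper": 1},
    {"x": 0,"y": 0,"z": 0,"wx": 0,"wy": 0,"wz": 0,"gripper": 1},
  ],
)

```text
time: 9.15
eef_pos: [0.4486, 0.0543, 0.0234]
ee_rot: [-0.0, 0.996, -0.089, 0.0]
wrist_force: [0.2, -1.0, 0.1]
gripper_width: 0.015
finger_force: 0.0
```

Call:
send_rows(
  series=[
    {"x": 0,"y": 0,"z": 0,"wx": 0,"wy": 0,"wz": 0,"gripper": 1},
    {"x": 0,"y": 0,"z": 0,"wx": 0,"wy": 0,"wz": 0,"gripper": 1},
    {"x": 0,"y": 0,"z": -0.03,"wx": 0,"wy": 0,"wz": 0,"gripper": 1},
    {"x": 0,"y": 0,"z": -0.04,"wx": 0,"wy": 0,"wz": 0,"gripper": 1},
    {"x": 0,"y": 0,"z": -0.03,"wx": 0,"wy": 0,"wz": -4.5,"gripper": 1},
  ],
)

```text
time: 9.65
eef_pos: [0.4483, 0.0544, 0.1248]
ee_rot: [-0.0, 0.999, -0.049, 0.0]
wrist_force: [0.7, 0.9, -0.9]
gripper_width: 0.0118
finger_force: 30.0
```

Call:
send_rows(
  series=[
    {"x": 0.0213,"y": -0.032,"z": 0,"wx": 0,"wy": 0,"wz": 0,"gripper": 1},
    {"x": 0.0213,"y": -0.032,"z": 0,"wx": 0,"wy": 0,"wz": 0,"gripper": 1},
    {"x": 0.0213,"y": -0.032,"z": 0,"wx": 0,"wy": 0,"wz": 0,"gripper": 1},
    {"x": 0.0213,"y": -0.032,"z": 0,"wx": 0,"wy": 0,"wz": 0,"gripper": 1},
    {"x": 0.0213,"y": -0.032,"z": 0,"wx": 0,"wy": 0,"wz": 0,"gripper": 1},
  ],
)

```text
time: 10.15
eef_pos: [0.5709, 0.2041, 0.1228]
ee_rot: [0.0, 0.999, -0.05, -0.0]
wrist_force: [-0.6, -1.0, 0.1]
gripper_width: 0.0116
finger_force: 30.0
```

Call:
send_rows(
  series=[
    {"x": 0,"y": 0,"z": 0,"wx": 0,"wy": 0,"wz": 0,"gripper": 1},
    {"x": 0,"y": 0,"z": 0,"wx": 0,"wy": 0,"wz": 0,"gripper": 1},
    {"x": 0,"y": 0,"z": 0,"wx": 0,"wy": 0,"wz": 0,"gripper": 1},
  ],
)

```text
time: 10.45
eef_pos: [0.5697, 0.202, 0.1227]
ee_rot: [0.0, 0.999, -0.05, -0.0]
wrist_force: [-0.7, -0.1, -1.5]
gripper_width: 0.0118
finger_force: 30.0
```

Run:
```python
from h import *
im,X,o=cloud("wrist"); to(o,.5705,.2027,.0414,-5.75); print(o["gripper_width"],o["finger_force"]); np.savez("w7.npz",X=X,im=im)
y0,R=yaw(o); L=(X-o["eef_pos"])@R; m=(L[...,2]>-.033)&(L[...,2]<.03)&(abs(L[...,1])<.013)&(L[...,0]>.02)&(L[...,0]<.06)
p=L[m]; print(np.percentile(p,[1,50,99],axis=0).round(4))
print(top_rect(X,(.576,.267),.05,.055,.075))
```

```text
at [0.5697 0.202  0.1227] yaw -5.72 tilt 0.06 | wz 0.03 xyz mm [ 0.8 -0.7 81.3]
0.011752167219622259 29.999684393405914
[[ 0.0203 -0.0065 -0.0272]
 [ 0.0338 -0.0005 -0.0254]
 [ 0.0369  0.005   0.0227]]
(array([0.57562729, 0.26670566]), (28.8, 75.0), -5.667610168457031, np.float64(0.0672512183920942), array([ 158,  164,   42,   88, 3160], dtype=int32))
```

Call:
send_rows(
  series=[
    {"x": 0.001,"y": -0.0007,"z": 0.02,"wx": 0,"wy": 0,"wz": 0,"gripper": 1},
    {"x": 0,"y": 0,"z": 0.02,"wx": 0,"wy": 0,"wz": 0,"gripper": 1},
    {"x": 0,"y": 0,"z": 0.01,"wx": 0,"wy": 0,"wz": 0,"gripper": 1},
    {"x": 0,"y": 0,"z": 0,"wx": 0,"wy": 0,"wz": 0,"gripper": 1},
    {"x": 0,"y": 0,"z": 0.008,"wx": 0,"wy": 0,"wz": 0,"gripper": 1},
  ],
)

```text
time: 11.0
eef_pos: [0.572, 0.2036, 0.0662]
ee_rot: [-0.0, 0.999, -0.05, 0.001]
wrist_force: [0.6, 1.0, -0.9]
gripper_width: 0.0116
finger_force: 30.0
```

Call:
send_rows(
  series=[
    {"x": 0,"y": 0,"z": 0.008,"wx": 0,"wy": 0,"wz": 0,"gripper": 1},
    {"x": 0,"y": 0,"z": 0.008,"wx": 0,"wy": 0,"wz": 0,"gripper": 1},
    {"x": 0,"y": 0,"z": 0.006,"wx": 0,"wy": 0,"wz": 0,"gripper": 1},
    {"x": 0,"y": 0,"z": 0.002,"wx": 0,"wy": 0,"wz": 0,"gripper": 1},
    {"x": 0,"y": 0,"z": 0,"wx": 0,"wy": 0,"wz": 0,"gripper": 1},
  ],
)

```text
time: 11.5
eef_pos: [0.5711, 0.2036, 0.0413]
ee_rot: [0.0, 0.999, -0.05, -0.0]
wrist_force: [-5.3, -2.2, 11.1]
gripper_width: 0.0118
finger_force: 30.0
```

Call:
send_rows(
  series=[
    {"x": 0,"y": 0,"z": 0,"wx": 0,"wy": 0,"wz": 0,"gripper": 0.1},
    {"x": 0,"y": 0,"z": 0,"wx": 0,"wy": 0,"wz": 0,"gripper": 0.1},
    {"x": 0,"y": 0,"z": 0,"wx": 0,"wy": 0,"wz": 0,"gripper": 0.1},
    {"x": 0,"y": 0,"z": -0.03,"wx": 0,"wy": 0,"wz": 0,"gripper": 0.1},
    {"x": 0,"y": 0,"z": -0.045,"wx": 0,"wy": 0,"wz": 0,"gripper": 0.1},
  ],
)

```text
time: 12.0
eef_pos: [0.5697, 0.203, 0.1146]
ee_rot: [0.001, 0.999, -0.05, -0.002]
wrist_force: [0.4, -0.4, 1.3]
gripper_width: 0.0421
finger_force: 0.0
```

Call:
send_rows(
  series=[
    {"x": 0,"y": 0,"z": -0.045,"wx": 0,"wy": 0,"wz": 0,"gripper": -1},
    {"x": 0.0253,"y": 0.0365,"z": 0,"wx": 0,"wy": 0,"wz": 0,"gripper": -1},
    {"x": 0.0253,"y": 0.0365,"z": 0,"wx": 0,"wy": 0,"wz": 0,"gripper": -1},
    {"x": 0.0253,"y": 0.0365,"z": 0,"wx": 0,"wy": 0,"wz": 0,"gripper": -1},
    {"x": 0.0253,"y": 0.0365,"z": 0,"wx": 0,"wy": 0,"wz": 0,"gripper": -1},
  ],
)

```text
time: 12.5
eef_pos: [0.6581, 0.0466, 0.161]
ee_rot: [-0.0, 0.999, -0.05, 0.0]
wrist_force: [0.5, 1.3, -0.3]
gripper_width: 0.079
finger_force: 0.0
```

Call:
send_rows(
  series=[
    {"x": 0,"y": 0,"z": 0,"wx": 0,"wy": 0,"wz": 0,"gripper": -1},
    {"x": 0,"y": 0,"z": 0,"wx": 0,"wy": 0,"wz": 0,"gripper": -1},
    {"x": 0,"y": 0,"z": 0,"wx": 0,"wy": 0,"wz": 0,"gripper": -1},
  ],
)

```text
time: 12.8
eef_pos: [0.6571, 0.0496, 0.1609]
ee_rot: [-0.0, 0.999, -0.049, -0.0]
wrist_force: [-0.1, -0.2, 0.0]
gripper_width: 0.0937
finger_force: 0.0
```

```bash
cat >> h.py <<'E'
from scipy.optimize import least_squares
def ring(X,c,rad,zlo,zhi,ro):
    m=(np.hypot(X[...,0]-c[0],X[...,1]-c[1])<rad)&(X[...,2]>zlo)&(X[...,2]<zhi)
    n,l,s,_=cv2.connectedComponentsWithStats(m.astype(np.uint8)); i=1+np.argmax(s[1:,4])
    M=(l==i).astype(np.uint8); cs,_=cv2.findContours(M,cv2.RETR_CCOMP,cv2.CHAIN_APPROX_NONE)
    out=[]
    for k in cs:
        if len(k)<15: continue
        p=X[k[:,0,1],k[:,0,0],:2]
        r=least_squares(lambda q:np.hypot(p[:,0]-q[0],p[:,1]-q[1])-q[2],[*c,ro],loss="soft_l1",f_scale=.001)
        out.append((r.x.round(4),len(k)))
    return out,np.median(X[l==i][:,2]).round(4),s[i]
E
python3 - <<'E'
from h import *
im,X,o=cloud("wrist"); np.savez("w8.npz",X=X,im=im); print(ring(X,(.6573,.048),.045,.018,.028,.03))
print(o["gripper_width"]); to(o,.6573,.048,.005)
try: print(top_rect(X,(.57,.203),.05,.055,.075))
except Exception as e: print(e)
E
```

```text
([(array([0.6604, 0.0501, 0.0292]), 150), (array([0.6604, 0.05  , 0.0123]), 61)], np.float64(0.0233), array([ 228,  156,   54,   53, 1909], dtype=int32))
0.09372893427083863
at [0.6571 0.0496 0.1609] yaw -5.6 tilt 0.04 | wz 0.0 xyz mm [  0.4   1.5 155.9]
(array([0.59012573, 0.20175796]), (12.7, 35.6), -4.883819580078125, np.float64(0.06677709306875317), array([108, 252,  19,  36, 418], dtype=int32))
```

Call:
send_rows(
  series=[
    {"x": 0.0033,"y": 0,"z": 0.045,"wx": 0,"wy": 0,"wz": 0,"gripper": -1},
    {"x": 0,"y": 0,"z": 0.045,"wx": 0,"wy": 0,"wz": 0,"gripper": -1},
    {"x": 0,"y": 0,"z": 0.035,"wx": 0,"wy": 0,"wz": 0,"gripper": -1},
    {"x": 0,"y": 0,"z": 0.015,"wx": 0,"wy": 0,"wz": 0,"gripper": -1},
    {"x": 0,"y": 0,"z": 0.01,"wx": 0,"wy": 0,"wz": 0,"gripper": -1},
  ],
)

```text
time: 13.35
eef_pos: [0.6604, 0.0489, 0.0104]
ee_rot: [-0.0, 0.999, -0.049, -0.0]
wrist_force: [0.2, 0.2, 0.7]
gripper_width: 0.094
finger_force: 0.0
```

Call:
send_rows(
  series=[
    {"x": 0,"y": 0,"z": 0.0055,"wx": 0,"wy": 0,"wz": 0,"gripper": -1},
    {"x": 0,"y": 0,"z": 0,"wx": 0,"wy": 0,"wz": 0,"gripper": 1},
    {"x": 0,"y": 0,"z": 0,"wx": 0,"wy": 0,"wz": 0,"gripper": 1},
    {"x": 0,"y": 0,"z": 0,"wx": 0,"wy": 0,"wz": 0,"gripper": 1},
    {"x": 0,"y": 0,"z": 0,"wx": 0,"wy": 0,"wz": 0,"gripper": 1},
  ],
)

```text
time: 13.85
eef_pos: [0.6612, 0.0479, 0.0062]
ee_rot: [-0.0, 0.999, -0.05, 0.001]
wrist_force: [0.5, 0.4, -0.3]
gripper_width: 0.0653
finger_force: 0.0
```

Call:
send_rows(
  series=[
    {"x": 0,"y": 0,"z": 0,"wx": 0,"wy": 0,"wz": 0,"gripper": 1},
    {"x": 0,"y": 0,"z": 0,"wx": 0,"wy": 0,"wz": 0,"gripper": 1},
  ],
)

```text
time: 14.05
eef_pos: [0.661, 0.0481, 0.006]
ee_rot: [-0.0, 0.999, -0.05, 0.0]
wrist_force: [-1.3, -0.7, 7.3]
gripper_width: 0.0595
finger_force: 30.0
```

Call:
send_rows(
  series=[
    {"x": 0,"y": 0,"z": -0.03,"wx": 0,"wy": 0,"wz": 0,"gripper": 1},
    {"x": 0,"y": 0,"z": -0.04,"wx": 0,"wy": 0,"wz": 0,"gripper": 1},
    {"x": 0,"y": 0,"z": -0.045,"wx": 0,"wy": 0,"wz": 0,"gripper": 1},
    {"x": 0,"y": 0,"z": -0.035,"wx": 0,"wy": 0,"wz": 0,"gripper": 1},
    {"x": -0.0215,"y": 0.0428,"z": 0,"wx": 0,"wy": 0,"wz": 0,"gripper": 1},
  ],
)

```text
time: 14.55
eef_pos: [0.6385, 0.0131, 0.1602]
ee_rot: [-0.002, 0.999, -0.046, 0.004]
wrist_force: [0.0, -1.1, -5.0]
gripper_width: 0.0595
finger_force: 30.0
```

Call:
send_rows(
  series=[
    {"x": -0.0215,"y": 0.0428,"z": 0,"wx": 0,"wy": 0,"wz": 0,"gripper": 1},
    {"x": -0.0215,"y": 0.0428,"z": 0,"wx": 0,"wy": 0,"wz": 0,"gripper": 1},
    {"x": -0.0215,"y": 0.0428,"z": 0,"wx": 0,"wy": 0,"wz": 0,"gripper": 1},
    {"x": -0.0215,"y": 0.0428,"z": 0,"wx": 0,"wy": 0,"wz": 0,"gripper": 1},
    {"x": -0.0215,"y": 0.0428,"z": 0,"wx": 0,"wy": 0,"wz": 0,"gripper": 1},
  ],
)

```text
time: 15.05
eef_pos: [0.5053, -0.1962, 0.1553]
ee_rot: [-0.0, 0.999, -0.05, -0.0]
wrist_force: [1.1, -0.6, -4.8]
gripper_width: 0.0596
finger_force: 30.0
```

Call:
send_rows(
  series=[
    {"x": -0.0215,"y": 0.0428,"z": 0,"wx": 0,"wy": 0,"wz": 0,"gripper": 1},
    {"x": -0.0215,"y": 0.0428,"z": 0,"wx": 0,"wy": 0,"wz": 0,"gripper": 1},
    {"x": -0.0215,"y": 0.0428,"z": 0,"wx": 0,"wy": 0,"wz": 0,"gripper": 1},
    {"x": 0,"y": 0,"z": 0,"wx": 0,"wy": 0,"wz": 0,"gripper": 1},
    {"x": 0,"y": 0,"z": 0,"wx": 0,"wy": 0,"wz": 0,"gripper": 1},
  ],
)

```text
time: 15.55
eef_pos: [0.4291, -0.3169, 0.1552]
ee_rot: [-0.0, 0.999, -0.051, -0.0]
wrist_force: [0.9, 0.1, -3.9]
gripper_width: 0.0596
finger_force: 30.0
```

Call:
send_rows(
  series=[
    {"x": 0,"y": 0,"z": 0,"wx": 0,"wy": 0,"wz": 0,"gripper": 1},
    {"x": 0,"y": 0,"z": 0,"wx": 0,"wy": 0,"wz": 0,"gripper": 1},
  ],
)

```text
time: 15.75
eef_pos: [0.4307, -0.3151, 0.1553]
ee_rot: [-0.0, 0.999, -0.049, -0.0]
wrist_force: [0.4, 0.5, -3.4]
gripper_width: 0.0597
finger_force: 30.0
```

```bash
cat >> h.py <<'E'
def arbor(X,c=(.528,-.315)):
    print("foot",top_rect(X,c,.075,.006,.014)[:3]); 
    try: print("collar",ring(X,c,.035,.018,.025,.022))
    except Exception as e: print(e)
    for a,b in((.03,.045),(.045,.06),(.06,.07),(.07,.08)):
        m=(np.hypot(X[...,0]-c[0],X[...,1]-c[1])<.03)&(X[...,2]>a)&(X[...,2]<b); p=X[m]
        if len(p)<10: continue
        r=least_squares(lambda q:np.hypot(p[:,0]-q[0],p[:,1]-q[1])-q[2],[c[0]+.0,c[1],.0095],loss="soft_l1",f_scale=.001)
        print("shaft",a,r.x.round(4),len(p),p.mean(0).round(4))
def held(X,o,zt,ro):
    y0,R=yaw(o); L=(X-o["eef_pos"])@R; Y=L*[1,1,-1]
    print("held in tool",ring(Y,(0,0),.045,zt-.003,zt+.003,ro))
E
python3 - <<'E'
from h import *
im,X,o=cloud("wrist"); np.savez("w9.npz",X=X,im=im); arbor(X)
held(X,o,.018-.0007,.03); to(o,.528,-.3158,.11)
E
```

```text
foot (array([ 0.52772661, -0.31590979]), (90.0, 90.2), -70.01479148864746)
collar ([(array([ 0.5275, -0.3161,  0.0212]), 124), (array([ 0.5299, -0.3152,  0.0114]), 67)], np.float64(0.0212), array([ 226,   70,   43,   46, 1150], dtype=int32))
shaft 0.06 [ 0.5277 -0.3161  0.0084] 109 [ 0.5274 -0.3166  0.0684]
shaft 0.07 [ 0.5277 -0.316   0.006 ] 201 [ 0.5273 -0.3164  0.0732]
held in tool ([(array([-0.0004, -0.0005,  0.0297]), 384), (array([-0.0006, -0.0009,  0.0122]), 107)], np.float64(0.0172), array([ 184,  204,  143,   91, 6172], dtype=int32))
at [ 0.4307 -0.3151  0.1553] yaw -5.57 tilt 0.03 | wz 0.0 xyz mm [96.9 -8.7 45.3]
```

Call:
send_rows(
  series=[
    {"x": 0.0323,"y": -0.0026,"z": 0,"wx": 0,"wy": 0,"wz": 0,"gripper": 1},
    {"x": 0.0323,"y": -0.0026,"z": 0,"wx": 0,"wy": 0,"wz": 0,"gripper": 1},
    {"x": 0.0323,"y": -0.0026,"z": 0,"wx": 0,"wy": 0,"wz": 0,"gripper": 1},
    {"x": 0,"y": 0,"z": 0.03,"wx": 0,"wy": 0,"wz": 0,"gripper": 1},
    {"x": 0,"y": 0,"z": 0.03,"wx": 0,"wy": 0,"wz": 0,"gripper": 1},
  ],
)

```text
time: 16.3
eef_pos: [0.5288, -0.317, 0.0948]
ee_rot: [0.0, 0.999, -0.048, 0.001]
wrist_force: [-0.9, -0.8, -5.5]
gripper_width: 0.0594
finger_force: 30.0
```

Call:
send_rows(
  series=[
    {"x": 0,"y": 0,"z": 0,"wx": 0,"wy": 0,"wz": 0,"gripper": 1},
    {"x": 0,"y": 0,"z": 0,"wx": 0,"wy": 0,"wz": 0,"gripper": 1},
    {"x": 0,"y": 0,"z": 0,"wx": 0,"wy": 0,"wz": 0,"gripper": 1},
  ],
)

```text
time: 16.6
eef_pos: [0.5281, -0.3183, 0.0972]
ee_rot: [0.0, 0.999, -0.049, 0.001]
wrist_force: [-0.2, 0.5, -3.4]
gripper_width: 0.0594
finger_force: 30.0
```

Run:
```python
from h import *
o=sensors.get_obs(); print(o["eef_pos"],yaw(o)[0])
y0,R=yaw(o); p=o["eef_pos"]+R@np.array([-.0005,-.0007,0]); print("ring",p); e=R.T@(np.array([.5276,-.3160,p[2]])-p); print("fix mm",e*1e3)
```

```text
[ 0.52813798 -0.31827899  0.0972084 ] -5.668179887733925
ring [ 0.52770956 -0.31753303  0.09720689]
fix mm [-0.26043712 -1.51471389 -0.00169766]
```

Call:
send_rows(
  series=[
    {"x": 0,"y": -0.0015,"z": 0,"wx": 0,"wy": 0,"wz": 0,"gripper": 1},
    {"x": 0,"y": 0,"z": 0,"wx": 0,"wy": 0,"wz": 0,"gripper": 1},
    {"x": 0,"y": 0,"z": 0.01,"wx": 0,"wy": 0,"wz": 0,"gripper": 1},
    {"x": 0,"y": 0,"z": 0.01,"wx": 0,"wy": 0,"wz": 0,"gripper": 1},
    {"x": 0,"y": 0,"z": 0,"wx": 0,"wy": 0,"wz": 0,"gripper": 1},
  ],
)

```text
time: 17.1
eef_pos: [0.5264, -0.316, 0.0735]
ee_rot: [-0.001, 0.999, -0.05, -0.001]
wrist_force: [0.1, 0.6, -3.1]
gripper_width: 0.0596
finger_force: 30.0
```

Call:
send_rows(
  series=[
    {"x": 0,"y": 0,"z": 0,"wx": 0,"wy": 0,"wz": 0,"gripper": 1},
    {"x": 0,"y": 0,"z": 0.01,"wx": 0,"wy": 0,"wz": 0,"gripper": 1},
    {"x": 0,"y": 0,"z": 0.01,"wx": 0,"wy": 0,"wz": 0,"gripper": 1},
    {"x": 0,"y": 0,"z": 0.01,"wx": 0,"wy": 0,"wz": 0,"gripper": 1},
    {"x": 0,"y": 0,"z": 0,"wx": 0,"wy": 0,"wz": 0,"gripper": 1},
  ],
)

```text
time: 17.6
eef_pos: [0.5265, -0.316, 0.0435]
ee_rot: [-0.001, 0.999, -0.05, -0.001]
wrist_force: [0.2, -0.9, -5.6]
gripper_width: 0.0592
finger_force: 30.0
```

Call:
send_rows(
  series=[
    {"x": 0.0012,"y": 0,"z": 0.005,"wx": 0,"wy": 0,"wz": 0,"gripper": 1},
    {"x": 0,"y": 0,"z": 0.005,"wx": 0,"wy": 0,"wz": 0,"gripper": 1},
    {"x": 0,"y": 0,"z": 0.003,"wx": 0,"wy": 0,"wz": 0,"gripper": 1},
    {"x": 0,"y": 0,"z": 0.002,"wx": 0,"wy": 0,"wz": 0,"gripper": 1},
    {"x": 0,"y": 0,"z": 0,"wx": 0,"wy": 0,"wz": 0,"gripper": 1},
  ],
)

```text
time: 18.1
eef_pos: [0.5285, -0.3167, 0.0302]
ee_rot: [-0.0, 0.999, -0.05, -0.0]
wrist_force: [-0.0, -0.6, -4.4]
gripper_width: 0.0595
finger_force: 30.0
```

Call:
send_rows(
  series=[
    {"x": 0,"y": 0,"z": 0,"wx": 0,"wy": 0,"wz": 0,"gripper": 1},
    {"x": 0,"y": 0,"z": 0,"wx": 0,"wy": 0,"wz": 0,"gripper": 1},
  ],
)

```text
time: 18.3
eef_pos: [0.5287, -0.3167, 0.0306]
ee_rot: [0.0, 0.999, -0.05, 0.0]
wrist_force: [-0.5, 0.3, -4.2]
gripper_width: 0.0592
finger_force: 30.0
```

Call:
send_rows(
  series=[
    {"x": 0,"y": 0,"z": 0.0025,"wx": 0,"wy": 0,"wz": 0,"gripper": 1},
    {"x": 0,"y": 0,"z": 0.0005,"wx": 0,"wy": 0,"wz": 0,"gripper": 1},
    {"x": 0,"y": 0,"z": 0,"wx": 0,"wy": 0,"wz": 0,"gripper": 1},
  ],
)

```text
time: 18.6
eef_pos: [0.5288, -0.3169, 0.028]
ee_rot: [0.0, 0.999, -0.05, 0.0]
wrist_force: [-1.5, 2.0, 6.1]
gripper_width: 0.0595
finger_force: 30.0
```

Call:
send_rows(
  series=[
    {"x": 0,"y": 0,"z": 0,"wx": 0,"wy": 0,"wz": 0,"gripper": -0.8},
    {"x": 0,"y": 0,"z": 0,"wx": 0,"wy": 0,"wz": 0,"gripper": -0.8},
    {"x": 0,"y": 0,"z": 0,"wx": 0,"wy": 0,"wz": 0,"gripper": -0.8},
    {"x": 0,"y": 0,"z": -0.03,"wx": 0,"wy": 0,"wz": 0,"gripper": -0.8},
    {"x": 0,"y": 0,"z": -0.045,"wx": 0,"wy": 0,"wz": 0,"gripper": -0.8},
  ],
)

```text
time: 19.1
eef_pos: [0.5272, -0.3159, 0.1012]
ee_rot: [-0.001, 0.999, -0.05, -0.002]
wrist_force: [0.5, -0.3, 0.5]
gripper_width: 0.0847
finger_force: 0.0
```

Call:
send_rows(
  series=[
    {"x": 0,"y": 0,"z": -0.045,"wx": 0,"wy": 0,"wz": 0,"gripper": -0.5},
    {"x": -0.024,"y": -0.0292,"z": 0,"wx": 0,"wy": 0,"wz": 0,"gripper": -0.5},
    {"x": -0.024,"y": -0.0292,"z": 0,"wx": 0,"wy": 0,"wz": 0,"gripper": -0.5},
    {"x": -0.024,"y": -0.0292,"z": 0,"wx": 0,"wy": 0,"wz": 0,"gripper": -0.5},
    {"x": -0.024,"y": -0.0292,"z": 0,"wx": 0,"wy": 0,"wz": 0,"gripper": -0.5},
  ],
)

```text
time: 19.6
eef_pos: [0.4437, -0.1898, 0.1475]
ee_rot: [0.0, 0.999, -0.05, 0.0]
wrist_force: [0.7, 0.1, -0.1]
gripper_width: 0.0705
finger_force: 0.0
```

Call:
send_rows(
  series=[
    {"x": 0,"y": 0,"z": 0,"wx": 0,"wy": 0,"wz": 0,"gripper": -0.5},
    {"x": 0,"y": 0,"z": 0,"wx": 0,"wy": 0,"wz": 0,"gripper": -0.5},
    {"x": 0,"y": 0,"z": 0,"wx": 0,"wy": 0,"wz": 0,"gripper": -0.5},
  ],
)

```text
time: 19.9
eef_pos: [0.4451, -0.1916, 0.1476]
ee_rot: [0.0, 0.999, -0.05, 0.0]
wrist_force: [-0.2, 0.1, 0.0]
gripper_width: 0.0708
finger_force: 0.0
```

Run:
```python
from h import *
im,X,o=cloud("wrist"); np.savez("w10.npz",X=X,im=im); print(ring(X,(.445,-.191),.035,.014,.024,.022))
print(o["gripper_width"]); to(o,.445,-.191,.006)
try: print("large",ring(X,(.5276,-.316),.04,.040,.050,.03))
except Exception as e: print(e)
```

```text
([(array([ 0.4449, -0.1906,  0.0212]), 112), (array([ 0.4448, -0.1906,  0.0122]), 62)], np.float64(0.0191), array([235, 168,  40,  40, 912], dtype=int32))
0.07084737686163062
at [ 0.4451 -0.1916  0.1476] yaw -5.72 tilt 0.03 | wz 0.0 xyz mm [-1.000e-01 -6.000e-01  1.416e+02]
large ([(array([ 0.5278, -0.3157,  0.0292]), 191), (array([ 0.5274, -0.3188,  0.0141]), 126)], np.float64(0.045), array([ 349,   59,   68,   68, 2892], dtype=int32))
```

Call:
send_rows(
  series=[
    {"x": 0,"y": -0.0005,"z": 0.045,"wx": 0,"wy": 0,"wz": 0,"gripper": -0.5},
    {"x": 0,"y": 0,"z": 0.045,"wx": 0,"wy": 0,"wz": 0,"gripper": -0.5},
    {"x": 0,"y": 0,"z": 0.025,"wx": 0,"wy": 0,"wz": 0,"gripper": -0.5},
    {"x": 0,"y": 0,"z": 0.015,"wx": 0,"wy": 0,"wz": 0,"gripper": -0.5},
    {"x": 0,"y": 0,"z": 0.007,"wx": 0,"wy": 0,"wz": 0,"gripper": -0.5},
  ],
)

```text
time: 20.45
eef_pos: [0.4441, -0.1907, 0.0087]
ee_rot: [-0.0, 0.999, -0.05, -0.001]
wrist_force: [-0.2, 0.2, -0.8]
gripper_width: 0.0705
finger_force: 0.0
```

Call:
send_rows(
  series=[
    {"x": 0,"y": 0,"z": 0.0045,"wx": 0,"wy": 0,"wz": 0,"gripper": -0.5},
    {"x": 0,"y": 0,"z": 0,"wx": 0,"wy": 0,"wz": 0,"gripper": -0.5},
    {"x": 0,"y": 0,"z": 0,"wx": 0,"wy": 0,"wz": 0,"gripper": 1},
    {"x": 0,"y": 0,"z": 0,"wx": 0,"wy": 0,"wz": 0,"gripper": 1},
    {"x": 0,"y": 0,"z": 0,"wx": 0,"wy": 0,"wz": 0,"gripper": 1},
  ],
)

```text
time: 20.95
eef_pos: [0.445, -0.1906, 0.0065]
ee_rot: [0.0, 0.999, -0.05, 0.0]
wrist_force: [-0.2, -0.5, -0.3]
gripper_width: 0.0501
finger_force: 0.0
```

Call:
send_rows(
  series=[
    {"x": 0,"y": 0,"z": 0,"wx": 0,"wy": 0,"wz": 0,"gripper": 1},
    {"x": 0,"y": 0,"z": 0,"wx": 0,"wy": 0,"wz": 0,"gripper": 1},
    {"x": 0,"y": 0,"z": 0,"wx": 0,"wy": 0,"wz": 0,"gripper": 1},
  ],
)

```text
time: 21.25
eef_pos: [0.4449, -0.1906, 0.0063]
ee_rot: [0.0, 0.999, -0.05, 0.0]
wrist_force: [-0.9, -0.0, 7.0]
gripper_width: 0.0433
finger_force: 30.0
```

Call:
send_rows(
  series=[
    {"x": 0,"y": 0,"z": -0.03,"wx": 0,"wy": 0,"wz": 0,"gripper": 1},
    {"x": 0,"y": 0,"z": -0.045,"wx": 0,"wy": 0,"wz": 0,"gripper": 1},
    {"x": 0,"y": 0,"z": -0.045,"wx": 0,"wy": 0,"wz": 0,"gripper": 1},
    {"x": 0,"y": 0,"z": -0.03,"wx": 0,"wy": 0,"wz": 0,"gripper": 1},
    {"x": -0.0008,"y": 0.042,"z": 0,"wx": 0,"wy": 0,"wz": 0,"gripper": 1},
  ],
)

```text
time: 21.75
eef_pos: [0.4427, -0.2294, 0.1603]
ee_rot: [0.001, 0.999, -0.046, 0.003]
wrist_force: [1.8, -1.4, -2.2]
gripper_width: 0.0436
finger_force: 30.0
```

Call:
send_rows(
  series=[
    {"x": -0.0008,"y": 0.042,"z": 0,"wx": 0,"wy": 0,"wz": 0,"gripper": 1},
    {"x": -0.0008,"y": 0.042,"z": 0,"wx": 0,"wy": 0,"wz": 0,"gripper": 1},
    {"x": 0,"y": 0,"z": 0,"wx": 0,"wy": 0,"wz": 0,"gripper": 1},
    {"x": 0,"y": 0,"z": 0,"wx": 0,"wy": 0,"wz": 0,"gripper": 1},
    {"x": 0,"y": 0,"z": 0,"wx": 0,"wy": 0,"wz": 0,"gripper": 1},
  ],
)

```text
time: 22.25
eef_pos: [0.43, -0.3146, 0.1558]
ee_rot: [-0.0, 0.999, -0.049, -0.0]
wrist_force: [-0.8, 0.5, -2.1]
gripper_width: 0.0435
finger_force: 30.0
```

Run:
```python
from h import *
im,X,o=cloud("wrist"); np.savez("w11.npz",X=X,im=im); arbor(X,(.5276,-.316))
held(X,o,.0137-.0007,.022); to(o,.5276,-.3160,.11); print(o["gripper_width"])
print("large",ring(X,(.5276,-.316),.04,.042,.048,.03))
```

```text
foot (array([ 0.52769214, -0.31599709]), (90.0, 89.8), 19.92320442199707)
collar ([(array([ 0.5284, -0.3156,  0.0111]), 67)], np.float64(0.0212), array([237,  85,  23,  19,  88], dtype=int32))
shaft 0.03 [ 0.5272 -0.3161  0.0221] 1133 [ 0.5277 -0.3165  0.0442]
shaft 0.045 [ 0.5277 -0.3163  0.022 ] 1696 [ 0.5283 -0.316   0.0457]
shaft 0.06 [ 0.5277 -0.3162  0.0084] 108 [ 0.5271 -0.3163  0.0684]
shaft 0.07 [ 0.5278 -0.3161  0.0061] 199 [ 0.5274 -0.3165  0.0731]
held in tool ([(array([ 0.0007, -0.0007,  0.0221]), 334), (array([ 0.0002, -0.0008,  0.0122]), 109)], np.float64(0.0128), array([ 199,  213,  113,   66, 2807], dtype=int32))
at [ 0.43   -0.3146  0.1558] yaw -5.62 tilt 0.04 | wz 0.0 xyz mm [97.3 -8.1 45.8]
0.0434678198604159
large ([(array([ 0.5274, -0.3161,  0.0288]), 183), (array([ 0.5278, -0.3162,  0.0121]), 77)], np.float64(0.0452), array([ 216,   57,   63,   67, 2785], dtype=int32))
```

Call:
send_rows(
  series=[
    {"x": 0.0323,"y": -0.0024,"z": 0,"wx": 0,"wy": 0,"wz": 0,"gripper": 1},
    {"x": 0.0323,"y": -0.0024,"z": 0,"wx": 0,"wy": 0,"wz": 0,"gripper": 1},
    {"x": 0.0323,"y": -0.0024,"z": 0,"wx": 0,"wy": 0,"wz": 0,"gripper": 1},
    {"x": 0,"y": 0,"z": 0.03,"wx": 0,"wy": 0,"wz": 0,"gripper": 1},
    {"x": 0,"y": 0,"z": 0.028,"wx": 0,"wy": 0,"wz": 0,"gripper": 1},
  ],
)

```text
time: 22.8
eef_pos: [0.5283, -0.3165, 0.0973]
ee_rot: [-0.0, 0.999, -0.048, 0.001]
wrist_force: [0.3, -0.7, -2.0]
gripper_width: 0.0433
finger_force: 30.0
```

Call:
send_rows(
  series=[
    {"x": 0,"y": 0,"z": 0,"wx": 0,"wy": 0,"wz": 0,"gripper": 1},
    {"x": 0,"y": 0,"z": 0,"wx": 0,"wy": 0,"wz": 0,"gripper": 1},
    {"x": 0,"y": 0,"z": 0,"wx": 0,"wy": 0,"wz": 0,"gripper": 1},
  ],
)

```text
time: 23.1
eef_pos: [0.5278, -0.3181, 0.0997]
ee_rot: [0.0, 0.999, -0.049, 0.001]
wrist_force: [0.3, 0.3, -1.7]
gripper_width: 0.0436
finger_force: 30.0
```

Run:
```python
from h import *
o=sensors.get_obs(); print(o["eef_pos"],yaw(o)[0])
y0,R=yaw(o); p=o["eef_pos"]+R@np.array([.0003,-.0008,0]); e=R.T@(np.array([.5277,-.3161,p[2]])-p); print("fix mm",e*1e3)
```

```text
[ 0.5277612  -0.31811476  0.09969416] -5.66351568930855
fix mm [-0.55972487 -1.19888322 -0.00193824]
```

Call:
send_rows(
  series=[
    {"x": 0,"y": -0.0012,"z": 0,"wx": 0,"wy": 0,"wz": 0,"gripper": 1},
    {"x": 0,"y": 0,"z": 0.008,"wx": 0,"wy": 0,"wz": 0,"gripper": 1},
    {"x": 0,"y": 0,"z": 0,"wx": 0,"wy": 0,"wz": 0,"gripper": 1},
    {"x": 0,"y": 0,"z": 0,"wx": 0,"wy": 0,"wz": 0,"gripper": 1},
  ],
)

```text
time: 23.5
eef_pos: [0.5269, -0.3168, 0.0898]
ee_rot: [-0.0, 0.999, -0.05, -0.0]
wrist_force: [0.4, 0.1, -2.4]
gripper_width: 0.0435
finger_force: 30.0
```

Call:
send_rows(
  series=[
    {"x": 0,"y": 0,"z": 0.008,"wx": 0,"wy": 0,"wz": 0,"gripper": 1},
    {"x": 0,"y": 0,"z": 0.008,"wx": 0,"wy": 0,"wz": 0,"gripper": 1},
    {"x": 0,"y": 0,"z": 0.008,"wx": 0,"wy": 0,"wz": 0,"gripper": 1},
    {"x": 0,"y": 0,"z": 0,"wx": 0,"wy": 0,"wz": 0,"gripper": 1},
    {"x": 0,"y": 0,"z": 0,"wx": 0,"wy": 0,"wz": 0,"gripper": 1},
  ],
)

```text
time: 24.0
eef_pos: [0.527, -0.3167, 0.0656]
ee_rot: [-0.0, 0.999, -0.05, -0.0]
wrist_force: [-0.3, 0.1, -1.3]
gripper_width: 0.0435
finger_force: 30.0
```

Call:
send_rows(
  series=[
    {"x": 0,"y": 0,"z": 0.006,"wx": 0,"wy": 0,"wz": 0,"gripper": 1},
    {"x": 0,"y": 0,"z": 0.004,"wx": 0,"wy": 0,"wz": 0,"gripper": 1},
    {"x": 0,"y": 0,"z": 0.002,"wx": 0,"wy": 0,"wz": 0,"gripper": 1},
    {"x": 0,"y": 0,"z": 0.0015,"wx": 0,"wy": 0,"wz": 0,"gripper": 1},
    {"x": 0,"y": 0,"z": 0,"wx": 0,"wy": 0,"wz": 0,"gripper": 1},
  ],
)

```text
time: 24.5
eef_pos: [0.5271, -0.3168, 0.0525]
ee_rot: [-0.0, 0.999, -0.05, -0.0]
wrist_force: [-0.7, 0.2, -2.0]
gripper_width: 0.0436
finger_force: 30.0
```

Call:
send_rows(
  series=[
    {"x": 0,"y": 0,"z": 0,"wx": 0,"wy": 0,"wz": 0,"gripper": 1},
  ],
)

```text
time: 24.6
eef_pos: [0.5271, -0.3169, 0.0525]
ee_rot: [0.0, 0.999, -0.05, 0.0]
wrist_force: [-0.6, -0.1, -1.9]
gripper_width: 0.0436
finger_force: 30.0
```

Call:
send_rows(
  series=[
    {"x": 0,"y": 0,"z": 0.0007,"wx": 0,"wy": 0,"wz": 0,"gripper": 1},
    {"x": 0,"y": 0,"z": 0,"wx": 0,"wy": 0,"wz": 0,"gripper": 1},
    {"x": 0,"y": 0,"z": 0,"wx": 0,"wy": 0,"wz": 0,"gripper": 1},
  ],
)

```text
time: 24.9
eef_pos: [0.5272, -0.3169, 0.0524]
ee_rot: [0.0, 0.999, -0.05, 0.0]
wrist_force: [-3.3, 2.2, 8.6]
gripper_width: 0.0438
finger_force: 30.0
```

Contact on the large ring. Release, rise, back off, then check everything.

Call:
send_rows(
  series=[
    {"x": 0,"y": 0,"z": 0,"wx": 0,"wy": 0,"wz": 0,"gripper": -0.5},
    {"x": 0,"y": 0,"z": 0,"wx": 0,"wy": 0,"wz": 0,"gripper": -0.5},
    {"x": 0,"y": 0,"z": 0,"wx": 0,"wy": 0,"wz": 0,"gripper": -0.5},
    {"x": 0,"y": 0,"z": -0.03,"wx": 0,"wy": 0,"wz": 0,"gripper": -0.5},
    {"x": 0,"y": 0,"z": -0.045,"wx": 0,"wy": 0,"wz": 0,"gripper": -0.5},
  ],
)

```text
time: 25.4
eef_pos: [0.5257, -0.3161, 0.1254]
ee_rot: [-0.001, 0.999, -0.05, -0.002]
wrist_force: [0.1, -0.4, 0.8]
gripper_width: 0.0701
finger_force: 0.0
```

Call:
send_rows(
  series=[
    {"x": 0,"y": 0,"z": -0.045,"wx": 0,"wy": 0,"wz": 0,"gripper": -0.5},
    {"x": -0.04,"y": 0,"z": -0.01,"wx": 0,"wy": 0,"wz": 0,"gripper": -0.5},
    {"x": -0.04,"y": 0,"z": -0.01,"wx": 0,"wy": 0,"wz": 0,"gripper": -0.5},
    {"x": 0,"y": 0,"z": 0,"wx": 0,"wy": 0,"wz": 0,"gripper": -0.5},
    {"x": 0,"y": 0,"z": 0,"wx": 0,"wy": 0,"wz": 0,"gripper": -0.5},
  ],
)

```text
time: 25.9
eef_pos: [0.4473, -0.3092, 0.1924]
ee_rot: [0.0, 0.999, -0.05, 0.0]
wrist_force: [0.7, -0.2, -0.4]
gripper_width: 0.0704
finger_force: 0.0
```

Run:
```python
from h import *
imw,X,o=cloud("wrist"); imt,T,_=cloud("top")
c=(.5277,-.316)
print("small",ring(X,c,.03,.060,.0685,.022)); print("large",ring(X,c,.04,.042,.050,.03))
for n,q in(("thin",(.570,.203)),("thick",(.576,.267)),("mid",(.582,.330))): print(n,top_rect(T,q,.05,.056,.08))
print("turq",top_rect(T,(.456,-.086),.06,.045,.058)[:3],"off",top_rect(T,(.66,-.08),.05,.014,.025)[:3],"tape",top_rect(T,(.563,.04),.06,.028,.042)[:3],"knob",top_rect(T,(.668,-.188),.04,.025,.04)[:3])
save(np.hstack([cv2.resize(imt[120:280,100:430],(660,320)),]),"fin_t.png",1.1); save(imw,"fin_w.png",1.3)
```

```text
small ([(array([ 0.5268, -0.3159,  0.0211]), 125), (array([ 0.5269, -0.3158,  0.0122]), 71)], np.float64(0.065), array([ 233,   87,   44,   46, 1082], dtype=int32))
large ([(array([ 0.5277, -0.3159,  0.0291]), 160), (array([ 0.5266, -0.3159,  0.0234]), 129)], np.float64(0.0451), array([ 227,   79,   55,   59, 1006], dtype=int32))
thin (array([0.56904023, 0.20311249]), (12.9, 74.0), -5.223731994628906, np.float64(0.06652156196901123), array([178, 167,  10,  33, 193], dtype=int32))
thick (array([0.57431333, 0.26590769]), (29.7, 74.4), -5.7904205322265625, np.float64(0.06679328921899678), array([148, 165,  16,  33, 418], dtype=int32))
mid (array([0.58179038, 0.33050286]), (21.8, 74.4), -4.309303283691406, np.float64(0.06686198839915257), array([121, 162,  14,  33, 325], dtype=int32))
turq (array([ 0.45622432, -0.08637113]), (73.2, 26.8), 44.546409606933594) off (array([ 0.65982563, -0.07954967]), (64.5, 44.9), 67.82576751708984) tape (array([0.56274487, 0.03954017]), (64.9, 63.9), 33.23213195800781) knob (array([ 0.66817598, -0.18961879]), (22.4, 22.5), -27.920379638671875)
```

View pics/fin_t.png

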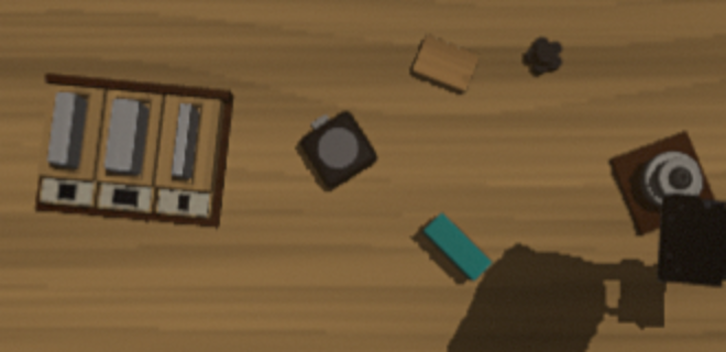

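View pics/fin_w.png

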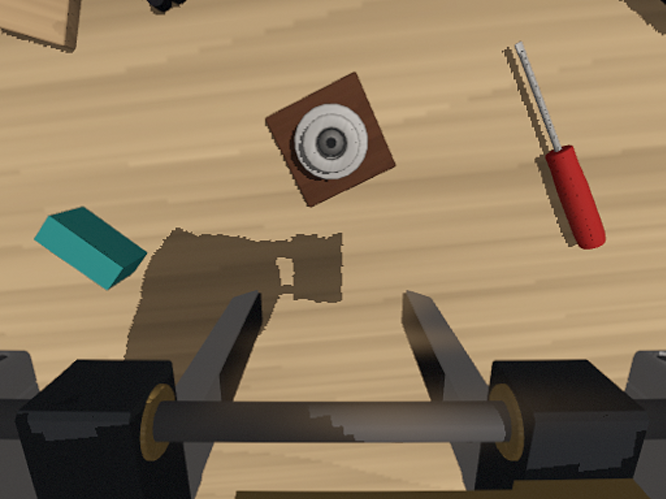

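The pictures show all three blocks in their own pockets at equal height, at (68,130), (127,135) and (187,140) in the top view. Both rings are flat on the arbor at (331,142) in the wrist view, with their tops at 46 and 66 mm. The bystanders and the turquoise bar haven't moved.

```bash
python3 -c "
from h import *
print(workorder.job_done())"
```

```text
the job is handed in; nothing more can be done
None
```

The job is handed in: the thin and thick blocks stand fully down in their own pockets, and the large ring then the small one sit flat on the arbor. It took about 26 s, and the bystanders and the turquoise look-alike were left where they were.

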